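# Lock a paint cup onto the spray gun

### The arm

A 7-joint arm with a two-finger parallel gripper is mounted at the origin on the work surface. World frame = base frame: x ahead of the robot, y to its left, z up, the work surface at z = 0. Lengths are in mm, angles in rad, forces in N, time in s.
With the tool pointing down it reaches from about 400 to 900 mm from the base axis. Payload 5.6 kg.
Tool frame: the origin (TCP) lies midway between the tips of the shut fingers; the grasp point (between the pads) lies 19 mm behind it; x points along the fingers, y is the direction in which the jaws open and shut, and the axes are right-handed (so a half turn about x gives the same grasp; the last joint's range is limited). The gripper opens to 92 mm and grips with 3 to 60 N. Pads are 20 mm wide; open, the fingers measure 128 mm over their backs; the gripper's body (75 mm by 189 mm) begins 69 mm behind the grasp point.
Start: joints at [1.276, 0.468, -0.012, 1.603, 0.006, 1.071, -0.056], TCP at [161.903, -629.521, 214.592] pointing down, gripper open.
Joint ranges: [-2.53, 2.53], [-0.31, 2.02], [-1.57, 1.55], [0.28, 2.44], [-1.29, 4.43], [0.15, 1.84], [-2.92, 2.92]. Speed limits (rad/s): [2.57, 2.57, 3.14, 3.14, 3.14, 3.14, 3.14].

### API

Orientations are given as a rotation vector (axis times angle).
In Python, from cell import robot, grip, kin, viewer gives the robot as it stands. Calls block until the motion is done:
- robot.movep(position, orientation): joint-space move of the TCP to a pose.
- robot.servo_line(position, feed=150, rotation=None): straight line of the TCP; rotation=None keeps the orientation; feed is the mean speed in mm/s.
- robot.goto_joints(angles): joint-space move.
- grip(opening, newtons=None): opening from 0.0 (shut) to 1.0 (fully open); newtons is the grip in N (None keeps the last); returns when the fingers have stopped.
- robot.hold(seconds).
- kin.ik(position, orientation): joint angles nearest the present ones, or None.
- robot.observe(): the state.
- viewer.read_camera(name): name is "scene" or "top"; returns the picture (480x640x3 uint8, red, green, blue); there is no depth.
- viewer.camera_info(name): a dict with "camera_matrix" (3x3 intrinsics, pixels), "R" (3x3) and "t" (3): a world point X has camera coordinates R X + t. Camera axes: x right, y down, z forward; pixel columns grow to the right and rows downward; lengths in mm; the calibration is good to about 2 mm. A picture is of the moment at which its call begins. camera_info takes no time and is no camera call.
A pose or a line that the arm cannot do raises robot.IKError and nothing moves.
- robot.job_done(): hands the job in, once; it reports no verdict.
Trained networks look in the newest picture that a camera, given by its name, has taken for a name from the list of things; names that differ only in an ending like _2 or _b are one class to them, and where a whole thing is asked for, a point or a joint stands for the part that bears it (a point fixed in the world has none). Each returns a list of dicts, best first, with "confidence" (0 to 1); they miss things now and then, are a little off and sometimes report something else, mostly with a low value. They report only what shows in the picture. A call takes as long as a camera call. They do not tell look-alikes from the thing itself.
- viewer.silhouettes(name, camera): "mask" (480x640 bool, what is visible of it).
- viewer.pinpoint(name, camera): "at" ([x, y, z] in mm, in the coordinates of the camera as it stood for that picture, good to about 4 mm: a listed point, or the origin of a listed thing).
The state is a dict: "t": time; "joints": joint angles; "joint_velocities": joint speeds; "joint_torque": joint torques, N m; "tcp_pos": TCP position; "tcp_rot": TCP orientation; "contact_force": force on the tool from outside, world axes, zero at the start; "wrist_torque": the same for the moment, N m; "grip_width": opening from 0.0 (shut) to 1.0 (fully open).
Only numpy, scipy, OpenCV 4.12 (cv2) and the standard library are available. Lean on these libraries where they do the work, as an engineer would, in place of code of your own. Each camera call takes 0.05 s, during which the arm holds its last target.

### The job

Fit the lidded paint cup onto the spray gun that is clamped in the bench stand: bring the cup's ring down over the gun's inlet, feel for the position where it drops in, press it fully down and turn it a quarter turn clockwise (seen from above) until the lock pin clicks, then let go and back away. Do it gently, without forcing the cup against the gun or its end stop, and leave the other things on the bench where they are.

Things in the scene. Friction and masses are not known exactly. Their poses are not given: they have to be found in the camera images.
- cup_centre (a point): Centre of the paint cup to fit: white cup with black lid, 90 mm tall, standing upside down on the lid's bayonet ring; this point is 45 mm above the ring's underside. Round white wall 62 mm across at 33 mm up, 57 mm across at 88 mm up; lid rim 66 mm. About 0.1 kg. z up, x through the ring's two thumb tabs (a half turn looks and fits the same).
- ring (a point): Centre of the underside of the cup's bayonet ring, 45 mm below cup_centre, same axes. Ring 52 mm outside, 35 mm bore, 17 mm deep; thumb tabs at +x and -x reach 40 mm out. Inside, two 80 degree lugs centred on +x and -x, 2 to 7 mm above the underside, leave a 24 mm bore. Rim notches for the lock pin at +y and -y.
- inlet (a point): Seat centre of the gun's inlet, nominally 160 mm above the bench; z up, x along the barrel to the nozzle. The adapter is screwed tight: its seat may be 2.5 mm higher or lower, its clocking 0.45 rad off either way; find both by feel. Post 22 mm thick, 17 mm tall, tapered tip; two 80 degree lugs, 32 mm across, 9 to 13 mm above the seat, centred on +x and -x, stops at their clockwise ends.
- lock_pin (a joint): Spring pin on the seat, +y side, 6 mm proud; m pushed down: 0 up, 0.006 flush, 3 to 5 N. Ring drops in with tabs 85 degrees (+-5) anticlockwise of the adapter's x, else rests 11 mm above the seat. Seal spring: last 4 mm, 4 to 9 N. Held within 2 mm of the seat (about 15 N) it turns clockwise; pin snaps into a notch some 5 degrees before the stop. Let go, it rises 2 mm. 50 N in all breaks the lugs.
- mixing_cup: Bystander, leave alone: open white cup standing upright, 84 mm across the mouth, 100 mm tall; origin at the centre of its underside.
- masking_tape: Bystander, leave alone: roll of masking tape lying flat, 100 mm across, 24 mm tall; origin at the centre of its underside.
- paint_tin: Bystander, leave alone: steel paint tin with a black stirring lid, 86 mm across, 155 mm tall with its crank; origin at the centre of its underside.
Not all that is in view belongs to the job. What is shaped like the part that bears cup_centre but blue, purple or red is not meant.

How it is judged:
By the outcome, as a careful person would: the job done as asked, in the order asked, and still so for the second after the job is handed in, with the robot touching nothing.
It also fails if it takes over 69 s, if anything falls off the work surface, if the arm or the gripper's body presses on something with over 40 N, if the wrist force passes 120 N, or if a joint passes its speed limit or range.

## Working session

There is one attempt and no reset: what is moved stays moved. The work goes in short steps, each a Python script; the robot and the scene stay as the last script left them, time stands still between calls to the robot, and variables do not carry over. Pictures are saved under pics/ and viewed, and the job is handed in when it is done.

```bash
ls; mkdir -p pics; python3 - <<'E'
from cell import robot, grip, kin, viewer
import cv2,numpy as np
for c in ("scene","top"):
    im=viewer.read_camera(c); cv2.imwrite(f"pics/{c}0.png",im[:,:,::-1])
    i=viewer.camera_info(c); R=np.array(i["R"]);t=np.array(i["t"]); print(c,np.round(i["camera_matrix"],1).tolist(),np.round(-R.T@t),np.round(R,3).tolist())
    for n in ("cup_centre","ring","inlet","lock_pin","mixing_cup","masking_tape","paint_tin"):
        for d in viewer.pinpoint(n,c): print(n,round(d["confidence"],2),np.round(R.T@(np.array(d["at"])-t),1))
print(robot.observe())
E
```

```text
pics
scene [[599.0, 0.0, 321.0], [0.0, 599.0, 226.8], [0.0, 0.0, 1.0]] [1249.   16.  726.] [[0.1, 0.995, 0.008], [0.618, -0.056, -0.784], [-0.78, 0.084, -0.621]]
cup_centre 0.79 [324.6 259.7  46.9]
cup_centre 0.67 [503.2 282.5  43.9]
cup_centre 0.64 [404.2 379.5  44.8]
cup_centre 0.63 [572.4 415.8  48.4]
ring 0.94 [326.9 259.4   4.5]
ring 0.87 [573.  414.2  -2.7]
ring 0.75 [501.4 285.6   5.9]
ring 0.63 [399.9 381.6   0.7]
inlet 0.94 [ 570.5 -206.6  154.6]Traceback (most recent call last):
  File "<stdin>", line 7, in <module>
ValueError: it knows: cup_centre, inlet, masking_tape, mixing_cup, paint_tin, ring
```

```bash
python3 - <<'E'
from cell import robot, grip, kin, viewer
import cv2,numpy as np
for c in ("scene","top"):
    im=viewer.read_camera(c); cv2.imwrite(f"pics/{c}1.png",im[:,:,::-1])
    i=viewer.camera_info(c); R=np.array(i["R"]);t=np.array(i["t"]); print(c,np.round(i["camera_matrix"],1).tolist(),np.round(-R.T@t),np.round(R,3).tolist())
    for n in ("cup_centre","ring","inlet","mixing_cup","masking_tape","paint_tin"):
        if c=="scene" and n in("ring",): continue
        for d in viewer.pinpoint(n,c): print(n,round(d["confidence"],2),np.round(R.T@(np.array(d["at"])-t),1))
print(robot.observe())
E
```

```text
scene [[599.0, 0.0, 321.0], [0.0, 599.0, 226.8], [0.0, 0.0, 1.0]] [1249.   16.  726.] [[0.1, 0.995, 0.008], [0.618, -0.056, -0.784], [-0.78, 0.084, -0.621]]
cup_centre 0.89 [324.  258.8  45.2]
cup_centre 0.76 [399.8 375.9  47.7]
cup_centre 0.69 [503.9 286.2  49.6]
cup_centre 0.69 [574.1 418.9  49.6]
inlet 0.76 [ 572.7 -205.2  162. ]
mixing_cup 0.6 [591.5 122.3   2.6]
masking_tape 0.79 [455.8 135.2   0.6]
paint_tin 0.63 [687.3 304.    2.5]
top [[493.9, 0.0, 324.2], [0.0, 493.9, 238.5], [0.0, 0.0, 1.0]] [ 471.  109. 1048.] [[0.02, -1.0, 0.012], [-0.998, -0.02, -0.054], [0.054, -0.011, -0.998]]
cup_centre 0.89 [504.5 283.9  45. ]
cup_centre 0.69 [579.4 415.   46.2]
cup_centre 0.67 [329.4 254.7  50. ]
ring 0.89 [329.9 257.1   5.3]
ring 0.83 [402.1 376.7   1.5]
ring 0.56 [578.6 410.5  -3.1]
mixing_cup 0.77 [596.7 115.9   0.8]
masking_tape 0.84 [458.2 131.9   1.3]
paint_tin 0.57 [690.4 295.1   2.2]
{'t': 0.85, 'joints': array([ 1.27598856,  0.46744532, -0.01159364,  1.60272626,  0.00595164,
        1.0714315 , -0.05629477]), 'joint_velocities': array([ 0.00124308, -0.000386  , -0.00055329,  0.00213378,  0.00073571,
       -0.00269984,  0.00059824]), 'joint_torque': array([-6.95171038e-04, -5.20391071e+01, -1.27090650e-02, -2.44054967e+01,
       -5.66108397e-02,  1.13053390e-02,  5.01296608e-05]), 'tcp_pos': array([ 161.91393592, -629.49670884,  214.61696021]), 'tcp_rot': array([ 2.08740745,  0.26408419, -2.08740004]), 'contact_force': array([ 0.21341203, -0.66042269, -0.72735901]), 'wrist_torque': array([ 0.01007949, -0.04151958, -0.00104878]), 'grip_width': 0.998773948973556}
```

View pics/scene0.png

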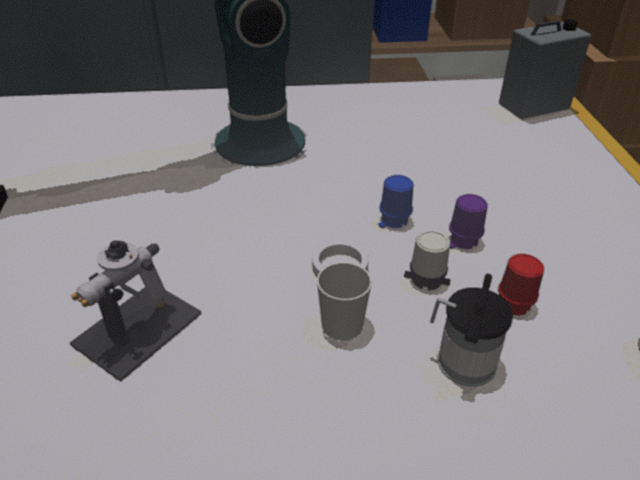

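View pics/top1.png

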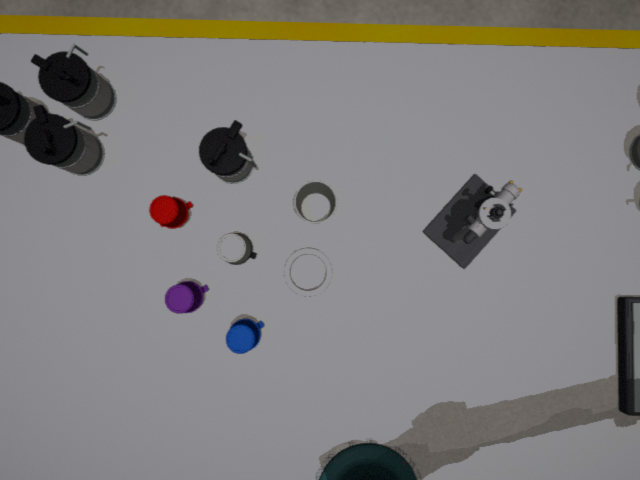

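The white cup is at about (431,260) in the scene view and (235,248) in the top view. The gun's inlet is at about (118,250) in scene and (496,212) in top. I'll zoom in on both.

```bash
python3 - <<'E'
import cv2,numpy as np
s=cv2.imread("pics/scene0.png");t=cv2.imread("pics/top1.png")
def z(im,x,y,w,h): return cv2.resize(im[y:y+h,x:x+w],(400,300),interpolation=cv2.INTER_CUBIC)
a=np.vstack([np.hstack([z(s,391,225,80,60),z(t,195,215,80,60)]),np.hstack([z(s,60,225,120,90),z(t,420,170,120,90)])])
cv2.imwrite("pics/zoom.png",a)
E
```

```text
(no output)
```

View pics/zoom.png

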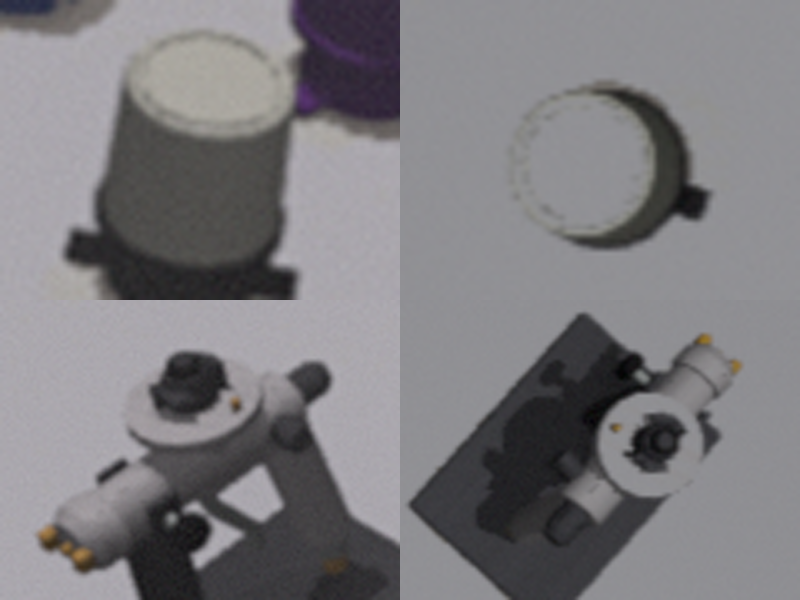

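```bash
cat > h.py <<'E'
import numpy as np,cv2
from cell import robot, grip, kin, viewer
def cam(c):
    i=viewer.camera_info(c); return np.array(i["camera_matrix"]),np.array(i["R"]),np.array(i["t"])
def rect(c,im,x0,y0,z,half,s):
    # image: col -> +x world , row -> -y world
    K,R,t=cam(c); n=int(2*half*s)
    A=np.array([[1/s,0,x0-half],[0,-1/s,y0+half],[0,0,0],[0,0,1.]]);A[2]=[0,0,z]
    H=K@np.hstack([R,t[:,None]])@A
    return cv2.warpPerspective(im,H,(n,n),flags=cv2.INTER_CUBIC|cv2.WARP_INVERSE_MAP)
def ray(c,px):
    K,R,t=cam(c); d=R.T@np.linalg.inv(K)@np.array([*px,1.]); return -R.T@t,d/np.linalg.norm(d)
def onz(c,px,z):
    o,d=ray(c,px); return o+d*(z-o[2])/d[2]
def tri(p1,p2):
    A=np.zeros((3,3));b=np.zeros(3);L=[]
    for c,p in(("scene",p1),("top",p2)):
        o,d=ray(c,p);M=np.eye(3)-np.outer(d,d);A+=M;b+=M@o;L.append((M,o))
    X=np.linalg.solve(A,b);return X,[np.linalg.norm(M@(X-o)) for M,o in L]
E
python3 - <<'E'
from h import *
ims={"scene":cv2.imread("pics/scene0.png"),"top":cv2.imread("pics/top1.png")}
out=[]
def grid(a,x0,y0,half,s):
    for k in range(-int(half)//10*10,int(half)+1,20):
        u=int((k+half)*s); cv2.line(a,(u,0),(u,4),(0,0,255)); cv2.line(a,(0,u),(4,u),(0,0,255))
    cv2.drawMarker(a,(int(half*s),int(half*s)),(0,255,0),0,8,1)
    return a
r1=[];r2=[]
for c in ims:
    a=rect(c,ims[c],572,-206,160,50,4); grid(a,0,0,50,4); cv2.circle(a,(200,200),32*4,(0,255,255),1)
    r1.append(a[:300+100])
    b=rect(c,ims[c],504,285,90,50,4);cv2.circle(b,(200,200),int(28.5*4),(0,0,255),1);cv2.drawMarker(b,(200,200),(0,255,0),0,8,1); r2.append(b)
cv2.imwrite("pics/r1.png",np.hstack(r1));cv2.imwrite("pics/r2.png",np.hstack(r2))
print("pin",tri((130.5,255.9),(484.5,208.1)))
for p in (0,):
  for z in(160,): print(onz("top",(495.5,213.3),160))
E
```

```text
pin (array([ 580.50354711, -187.39024528,  161.5812243 ]), [np.float64(2.260785663150891), np.float64(2.2607856631508487)])
[ 571.75930175 -210.35527511  160.        ]
```

View pics/r1.png

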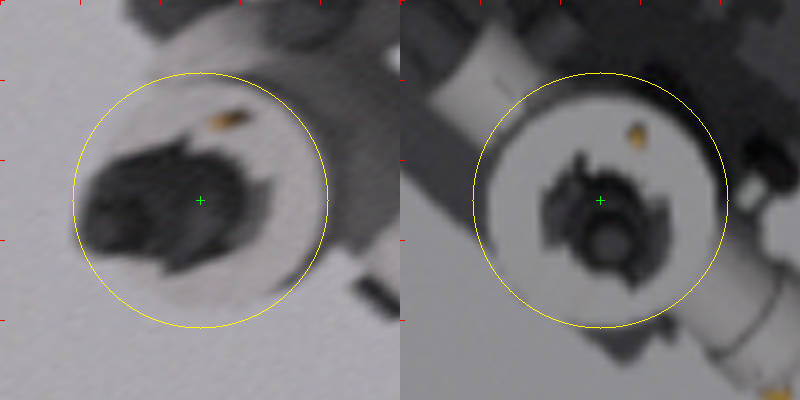

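View pics/r2.png

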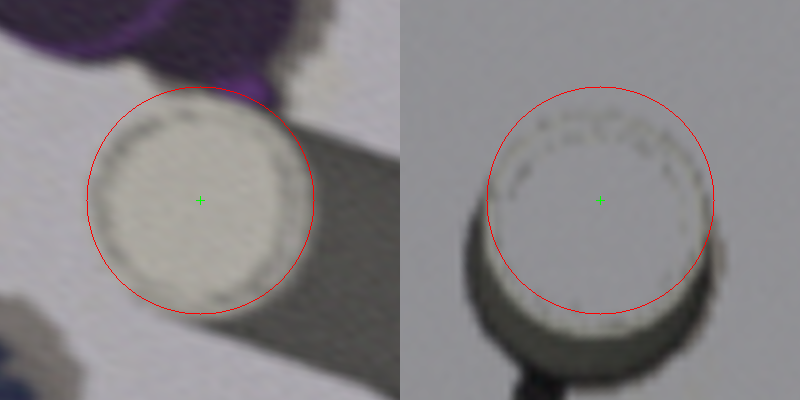

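```bash
cat >> h.py <<'E'
from scipy.spatial.transform import Rotation as Ro
def rv(psi):
    x=np.array([0,0,-1.]);y=np.array([np.cos(psi),np.sin(psi),0]);return Ro.from_matrix(np.array([x,y,np.cross(x,y)]).T).as_rotvec()
def psi_of(r):
    y=Ro.from_rotvec(r).as_matrix()[:,1];return np.arctan2(y[1],y[0])
E
python3 - <<'E'
from h import *
ims={"scene":cv2.imread("pics/scene0.png"),"top":cv2.imread("pics/top1.png")}
r2=[]
for c in ims:
    b=rect(c,ims[c],504,283,8,50,4);b=cv2.convertScaleAbs(b,alpha=1.8);cv2.circle(b,(200,200),40*4,(0,0,255),1);cv2.drawMarker(b,(200,200),(0,255,0),0,8,1); r2.append(b)
cv2.imwrite("pics/r3.png",np.hstack(r2))
r2=[]
for c in ims:
    b=rect(c,ims[c],572,-207,130,100,2);cv2.drawMarker(b,(200,200),(0,255,0),0,8,1); r2.append(b)
cv2.imwrite("pics/r4.png",np.hstack(r2))
print(psi_of(robot.observe()["tcp_rot"]))
for name,p in(("cup",(504,283,60)),("inlet",(572,-207,230))):
  for d in range(-180,180,15):
    q=kin.ik(p,rv(np.radians(d)))
    print(name,d,None if q is None else np.round(q,2))
E
```

```text
-1.3190833822723964
cup -180 [ 0.29  1.09 -1.34  1.84  1.15  1.25  1.72]
cup -165 [ 0.29  1.09 -1.34  1.84  1.15  1.25  1.98]
cup -150 [ 0.29  1.09 -1.34  1.84  1.15  1.25  2.24]
cup -135 [-1.07  0.63  0.66  1.92 -0.54  0.77 -2.45]
cup -120 [-0.9   0.58  0.43  1.91 -0.35  0.73 -2.36]
cup -105 [-0.03  0.68 -0.72  1.85  0.6   0.83 -2.89]
cup -90 [-0.01  0.7  -0.76  1.85  0.63  0.85 -2.65]
cup -75 [-0.02  0.69 -0.74  1.85  0.61  0.84 -2.38]
cup -60 [-0.05  0.67 -0.69  1.85  0.57  0.82 -2.09]
cup -45 [-0.05  0.67 -0.69  1.85  0.57  0.82 -1.82]
cup -30 [-0.03  0.68 -0.72  1.85  0.6   0.83 -1.58]
cup -15 [ 0.02  0.72 -0.8   1.85  0.67  0.87 -1.37]
cup 0 [ 0.04  0.73 -0.82  1.85  0.69  0.88 -1.13]
cup 15 [ 0.05  0.74 -0.84  1.85  0.71  0.88 -0.88]
cup 30 [ 0.06  0.75 -0.86  1.85  0.72  0.89 -0.63]
cup 45 [ 0.07  0.76 -0.88  1.85  0.74  0.9  -0.38]
cup 60 [ 0.09  0.77 -0.9   1.85  0.76  0.92 -0.13]
cup 75 [ 0.1   0.78 -0.93  1.85  0.78  0.93  0.12]
cup 90 [ 0.12  0.8  -0.95  1.84  0.81  0.94  0.36]
cup 105 [ 0.2   0.9  -1.11  1.84  0.95  1.05  0.53]
cup 120 [ 0.2   0.9  -1.11  1.84  0.95  1.
[... 759 characters left out ...]
-0.4 ]
inlet -15 [ 0.67  0.44 -0.5   1.67  0.23  1.09 -0.16]
inlet 0 [ 0.71  0.45 -0.56  1.67  0.26  1.1   0.08]
inlet 15 [ 0.75  0.46 -0.61  1.66  0.29  1.11  0.32]
inlet 30 [ 0.78  0.48 -0.66  1.66  0.32  1.12  0.56]
inlet 45 [ 0.76  0.47 -0.63  1.66  0.3   1.11  0.83]
inlet 60 [ 0.78  0.47 -0.65  1.66  0.31  1.11  1.09]
inlet 75 [ 0.8   0.48 -0.69  1.66  0.33  1.12  1.33]
inlet 90 [ 0.83  0.5  -0.74  1.66  0.36  1.13  1.57]
inlet 105 [ 1.13  0.8  -1.32  1.64  0.79  1.34  1.51]
inlet 120 [ 1.13  0.8  -1.32  1.64  0.79  1.34  1.77]
inlet 135 [ 1.13  0.8  -1.32  1.64  0.79  1.34  2.03]
inlet 150 [ 1.13  0.8  -1.32  1.64  0.79  1.34  2.3 ]
inlet 165 [-0.57  0.75  1.35  1.75 -0.76  1.29 -2.44]
```

View pics/r3.png

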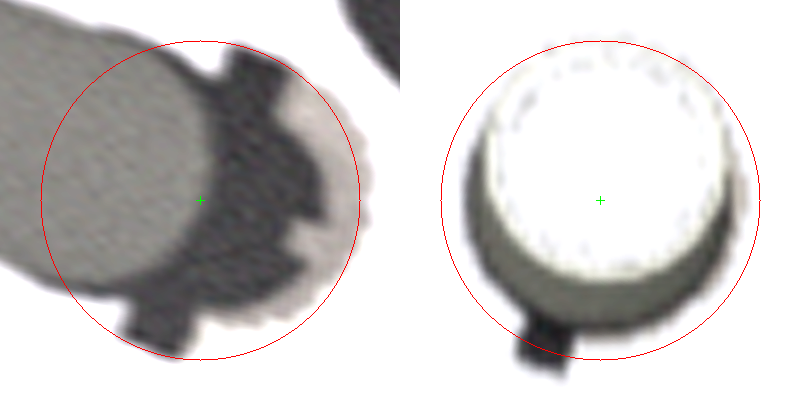

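View pics/r4.png

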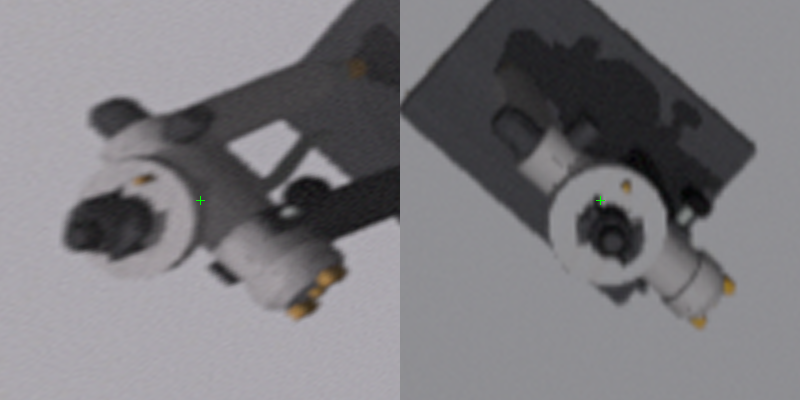

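White cup's tabs lie at about 69° in world. The pin and lugs put the adapter's x axis at about -25°, with the barrel at about -48°. Grasping with the jaws along y.

```bash
python3 - <<'E'
from h import *
o=lambda s:(print(s,{k:np.round(v,3) for k,v in robot.observe().items() if k in("t","tcp_pos","contact_force","grip_width","joints")}))
p=np.pi/2
robot.servo_line([162,-629,300],feed=200);o("up")
robot.movep([505,282.5,250],rv(p));o("over")
robot.servo_line([505,282.5,110],feed=150)
im=viewer.read_camera("scene");cv2.imwrite("pics/s2.png",im[:,:,::-1])
im=viewer.read_camera("top");cv2.imwrite("pics/t2.png",im[:,:,::-1])
o("near")
E
```

```text
up {'t': np.float64(1.425), 'joints': array([ 1.273,  0.4  , -0.009,  1.508,  0.004,  1.234, -0.055]), 'tcp_pos': array([ 161.858, -628.507,  299.148]), 'contact_force': array([-0.236, -0.498, -0.62 ]), 'grip_width': np.float64(0.996)}
over {'t': np.float64(4.825), 'joints': array([ 0.219,  0.561, -1.091,  1.696,  0.528,  1.214,  0.567]), 'tcp_pos': array([505.512, 281.719, 249.887]), 'contact_force': array([0.401, 0.544, 0.683]), 'grip_width': np.float64(0.999)}
near {'t': np.float64(6.008), 'joints': array([ 0.125,  0.706, -0.958,  1.819,  0.689,  0.989,  0.446]), 'tcp_pos': array([505.565, 282.919, 111.035]), 'contact_force': array([0.485, 0.098, 0.199]), 'grip_width': np.float64(0.999)}
```

```bash
python3 - <<'E'
import cv2,numpy as np
s=cv2.imread("pics/s2.png");t=cv2.imread("pics/t2.png")
z=lambda im,x,y:cv2.resize(im[y:y+150,x:x+133],(400,450),interpolation=cv2.INTER_CUBIC)
cv2.imwrite("pics/z2.png",np.hstack([z(s,365,160),z(t,170,175)]))
E
```

```text
(no output)
```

View pics/z2.png

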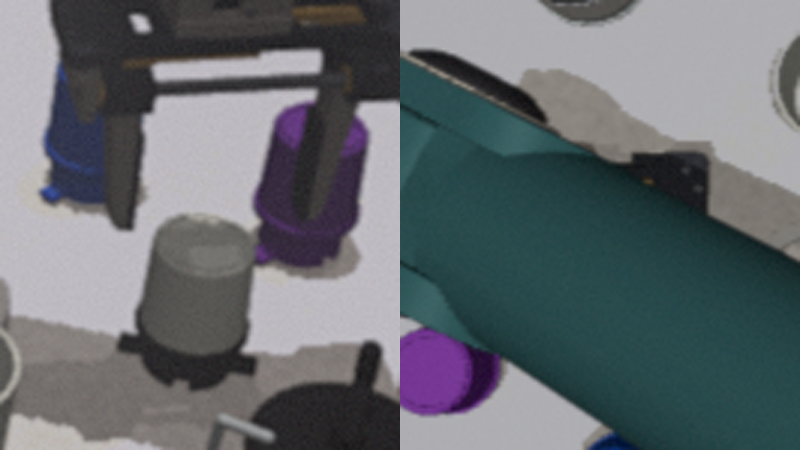

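Fingers straddle the cup, clear of its neighbours. Descend, close, lift.

```bash
python3 - <<'E'
from h import *
o=lambda s:(print(s,{k:np.round(v,3) for k,v in robot.observe().items() if k in("t","tcp_pos","contact_force","wrist_torque","grip_width")}))
robot.servo_line([505,282.5,42],feed=100);o("down")
im=viewer.read_camera("scene");cv2.imwrite("pics/s3.png",im[:,:,::-1])
grip(0.0,15);o("closed")
grip(0.0,45);o("tight")
robot.servo_line([505,282.5,62],feed=60);robot.hold(0.2);o("lift")
im=viewer.read_camera("scene");cv2.imwrite("pics/s4.png",im[:,:,::-1])
print(np.degrees(psi_of(robot.observe()["tcp_rot"])))
a=cv2.imread("pics/s3.png")
z=lambda im,x,y:cv2.resize(im[y:y+150,x:x+133],(400,450),interpolation=cv2.INTER_CUBIC)
cv2.imwrite("pics/z3.png",np.hstack([z(a,365,160),z(im[:,:,::-1],365,160)]))
E
```

```text
down {'t': np.float64(6.842), 'tcp_pos': array([505.107, 282.957,  42.25 ]), 'contact_force': array([-0.333,  0.184,  0.063]), 'wrist_torque': array([ 0.017, -0.092,  0.018]), 'grip_width': np.float64(1.004)}
closed {'t': np.float64(7.475), 'tcp_pos': array([505.137, 282.378,  42.158]), 'contact_force': array([ 0.19 , -1.144,  2.138]), 'wrist_torque': array([-0.127, -0.123, -0.013]), 'grip_width': np.float64(0.652)}
tight {'t': np.float64(7.692), 'tcp_pos': array([505.112, 282.377,  42.146]), 'contact_force': array([-0.345, -1.641,  3.257]), 'wrist_torque': array([-0.241, -0.097, -0.047]), 'grip_width': np.float64(0.649)}
lift {'t': np.float64(8.375), 'tcp_pos': array([504.843, 282.322,  61.709]), 'contact_force': array([-0.157, -0.567, -0.359]), 'wrist_torque': array([ 0.029, -0.146,  0.027]), 'grip_width': np.float64(0.645)}
89.99857444239682
```

View pics/z3.png

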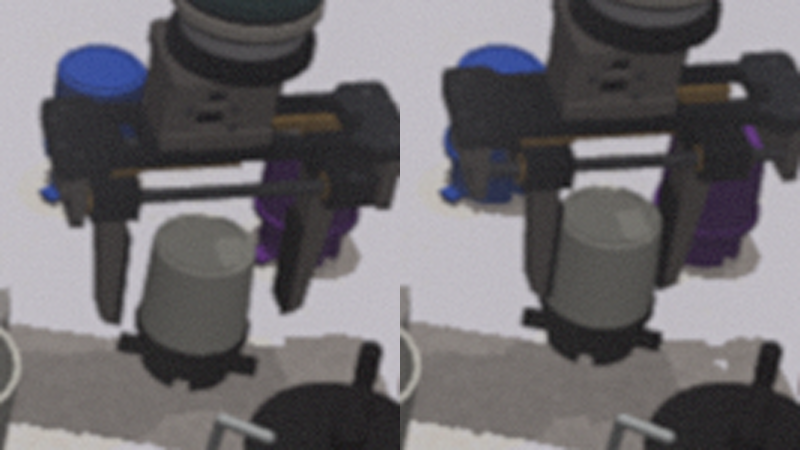

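```bash
python3 - <<'E'
from h import *
o=lambda s:(print(s,{k:np.round(v,3) for k,v in robot.observe().items() if k in("t","tcp_pos","contact_force","wrist_torque","grip_width","joints")}))
robot.servo_line([505,282.5,270],feed=200);o("up")
robot.movep([572,-207,270],rv(np.radians(81)));o("over")
robot.servo_line([572,-207,237],feed=100);robot.hold(0.3);o("hover")
for c in("scene","top"):
    im=viewer.read_camera(c);cv2.imwrite(f"pics/{c}5.png",im[:,:,::-1])
    K,R,t=cam(c)
    for n in("ring","cup_centre","inlet"):
        for d in viewer.pinpoint(n,c):
            w=R.T@(np.array(d["at"])-t)
            if w[1]<0: print(c,n,round(d["confidence"],2),np.round(w,1))
a=cv2.imread("pics/scene5.png");b=cv2.imread("pics/top5.png")
z=lambda im,x,y:cv2.resize(im[y:y+150,x:x+133],(400,450),interpolation=cv2.INTER_CUBIC)
cv2.imwrite("pics/z5.png",np.hstack([z(a,55,150),z(b,430,135)]))
E
```

```text
up {'t': np.float64(9.617), 'joints': array([ 0.228,  0.544, -1.105,  1.674,  0.509,  1.248,  0.583]), 'tcp_pos': array([504.557, 281.888, 268.803]), 'contact_force': array([ 0.504, -0.658, -2.031]), 'wrist_torque': array([ 0.029, -0.115,  0.062]), 'grip_width': np.float64(0.645)}
over {'t': np.float64(11.417), 'joints': array([ 1.027,  0.586, -1.071,  1.602,  0.532,  1.275,  1.283]), 'tcp_pos': array([ 572.4  , -205.111,  270.253]), 'contact_force': array([-0.152,  0.167, -1.395]), 'wrist_torque': array([-0.003, -0.153,  0.057]), 'grip_width': np.float64(0.645)}
hover {'t': np.float64(12.2), 'joints': array([ 1.016,  0.614, -1.048,  1.639,  0.561,  1.22 ,  1.261]), 'tcp_pos': array([ 572.222, -207.082,  237.476]), 'contact_force': array([-0.183, -0.738, -0.735]), 'wrist_torque': array([ 0.046, -0.128, -0.04 ]), 'grip_width': np.float64(0.643)}
scene ring 0.58 [ 569.7 -203.1  200.9]
scene cup_centre 0.59 [ 572.  -203.8  241.3]
scene cup_centre 0.27 [ 565.4 -202.3  199.8]
scene inlet 0.55 [ 567.3 -202.8  155.1]
top ring 0.6 [ 569.5 -210.2  196.6]
top cup_centre 0.57 [ 571.4 -204.9  240.9]
top inlet 0.63 [ 569.5 -203.8  165.1]
```

View pics/z5.png

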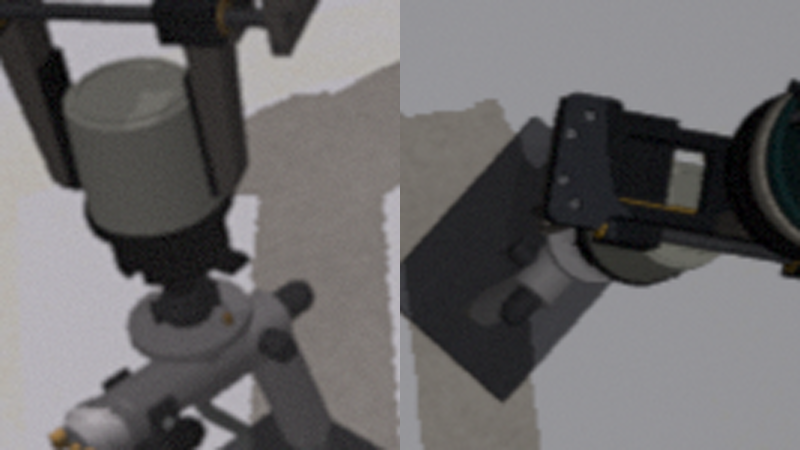

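```bash
python3 - <<'E'
from h import *
def ov(c,f,x,y,sc,items,w,h):
    im=cv2.imread(f);K,R,t=cam(c)
    cr=cv2.resize(im[y:y+h,x:x+w],None,fx=sc,fy=sc,interpolation=cv2.INTER_CUBIC)
    cr=cv2.convertScaleAbs(cr,alpha=1.4)
    for (cx,cy,cz,r,col) in items:
        a=np.linspace(0,2*np.pi,181);P=np.stack([cx+r*np.cos(a),cy+r*np.sin(a),cz+0*a])
        q=K@(R@P+t[:,None]);q=q[:2]/q[2]
        pts=((q-np.array([[x],[y]])+.5)*sc).T
        cv2.polylines(cr,[np.round(pts).astype(int)],True,col,1)
    return cr
X,Y=572.2,-207.1;zr=195.4
it=[(X,Y,zr+90,28.5,(0,0,255)),(X,Y,zr+33,33,(0,255,255)),(X,Y,zr,26,(255,0,0)),(X,Y,160,29,(0,255,0))]
a=ov("scene","pics/scene5.png",65,160,6,it,90,100)
cv2.imwrite("pics/ov5.png",a)
it=[(X,Y,160,29,(0,255,0)),(X,Y,177,8,(0,0,255))]
b=ov("scene","pics/scene0.png",90,235,8,it,50,40);c=ov("top","pics/top1.png",470,192,8,it,50,40)
cv2.imwrite("pics/ov0.png",np.hstack([b,c]))
E
```

```text
(no output)
```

View pics/ov5.png

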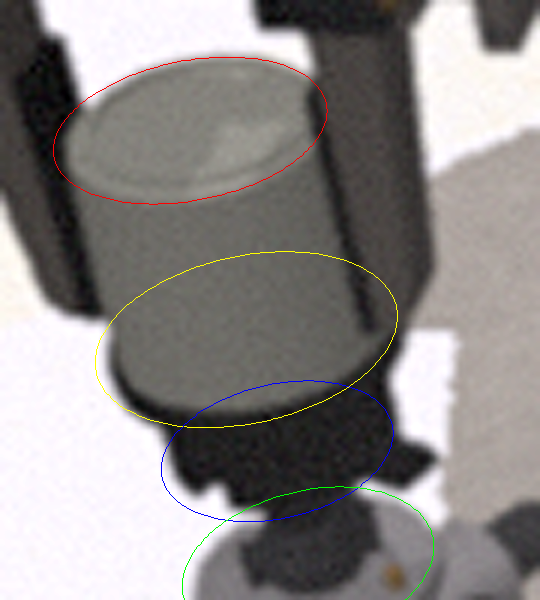

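View pics/ov0.png

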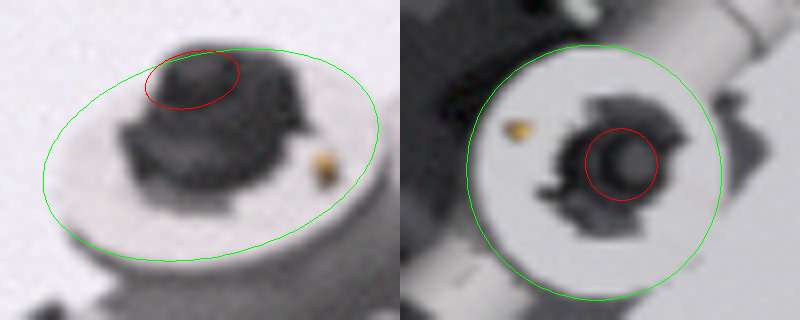

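```bash
cat >> h.py <<'E'
def ov(c,f,x,y,sc,items,w,h,al=1.4):
    im=cv2.imread(f);K,R,t=cam(c)
    cr=cv2.resize(im[y:y+h,x:x+w],None,fx=sc,fy=sc,interpolation=cv2.INTER_CUBIC)
    cr=cv2.convertScaleAbs(cr,alpha=al)
    for (cx,cy,cz,r,col) in items:
        a=np.linspace(0,2*np.pi,181);P=np.stack([cx+r*np.cos(a),cy+r*np.sin(a),cz+0*a])
        q=K@(R@P+t[:,None]);q=q[:2]/q[2]
        pts=((q-np.array([[x],[y]])+.5)*sc).T
        cv2.polylines(cr,[np.round(pts).astype(int)],True,col,1)
    return cr
E
python3 - <<'E'
from h import *
X,Y=572.2,-207.1;zr=195.4
it=[(X,Y,zr+90,28.5,(0,0,255)),(X,Y,zr+33,33,(0,255,255)),(X,Y,160,29,(0,255,0))]
b=ov("top","pics/top5.png",465,165,7,it,65,75,2)
X,Y,z=505.1,282.4,0
it=[(X,Y,z+90,28.5,(0,0,255)),(X,Y,z+33,33,(0,255,255))]
c=ov("top","pics/top1.png",205,215,7,it,60,75,.9)
cv2.imwrite("pics/ov5t.png",np.hstack([b,c])[:,:800])
E
```

```text
(no output)
```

View pics/ov5t.png

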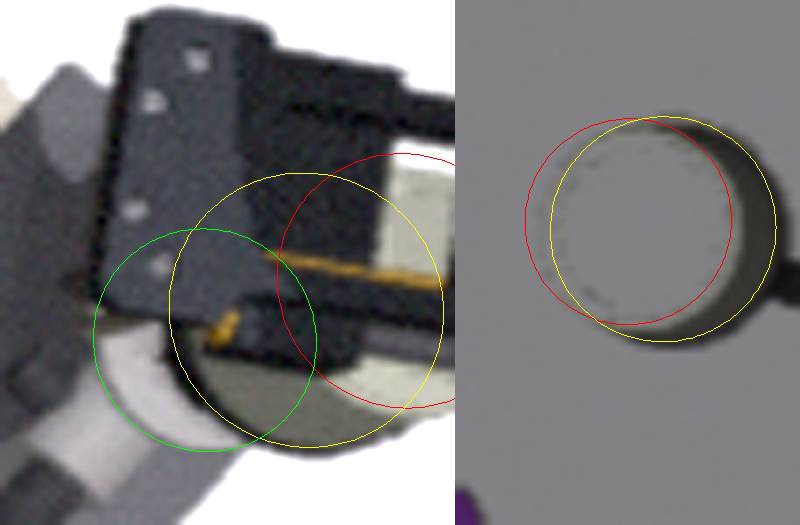

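```bash
python3 - <<'E'
from h import *
p=robot.observe()["tcp_pos"];print(robot.observe()["t"])
robot.servo_line([572.2,-207.1,237.5],feed=50,rotation=rv(np.radians(-4)))
print(robot.observe()["t"],robot.observe()["tcp_pos"],robot.observe()["joints"],robot.observe()["contact_force"])
for c in("scene","top"):
    im=viewer.read_camera(c);cv2.imwrite(f"pics/{c}6.png",im[:,:,::-1])
X,Y=robot.observe()["tcp_pos"][:2];zr=195.4
it=[(X,Y,zr+90,28.5,(0,0,255)),(X,Y,zr+33,33,(0,255,255)),(X,Y,160,29,(0,255,0))]
cv2.imwrite("pics/ov6t.png",np.hstack([ov("scene","pics/scene6.png",65,160,6,it,65,90),ov("top","pics/top6.png",465,155,6,it,65,90,2)]))
E
```

```text
12.6
14.2333 [ 572.18705243 -207.03540029  237.4741412 ] [ 0.82120891  0.48423073 -0.718584    1.64996536  0.34422895  1.13815538
 -0.0559311 ] [-0.01053857 -0.80181393 -1.48985126]
```

View pics/ov6t.png

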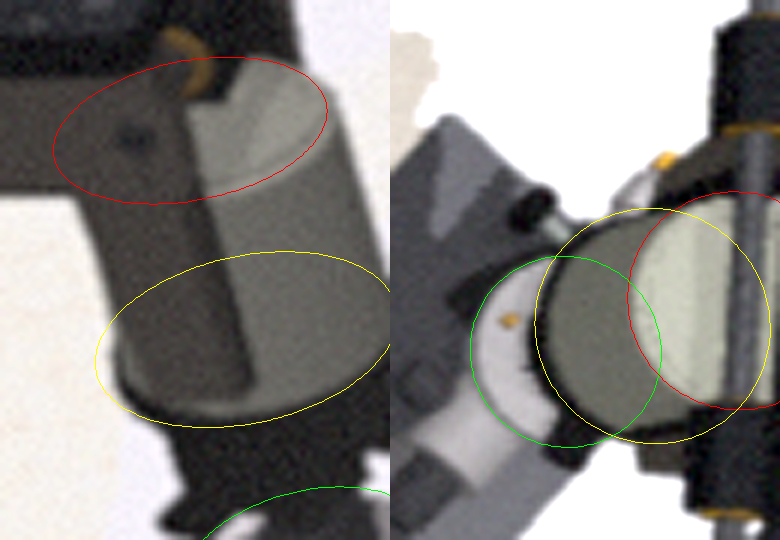

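```bash
python3 - <<'E'
from h import *
X,Y=572.2,-207.1;zr=195.4
it=[(X,Y,zr+33,33,(0,255,255))]
a=ov("top","pics/top5.png",480,175,9,it,44,62,2.2);b=ov("top","pics/top6.png",480,175,9,it,44,62,2.2)
cv2.imwrite("pics/ov7.png",np.hstack([a,b]))
it=[(X,Y,zr+90,28.5,(0,0,255)),(X,Y,zr+33,33,(0,255,255))]
a=ov("scene","pics/scene5.png",70,165,7,it,57,70);b=ov("scene","pics/scene6.png",70,165,7,it,57,70)
cv2.imwrite("pics/ov8.png",np.hstack([a,b]))
E
```

```text
(no output)
```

View pics/ov7.png

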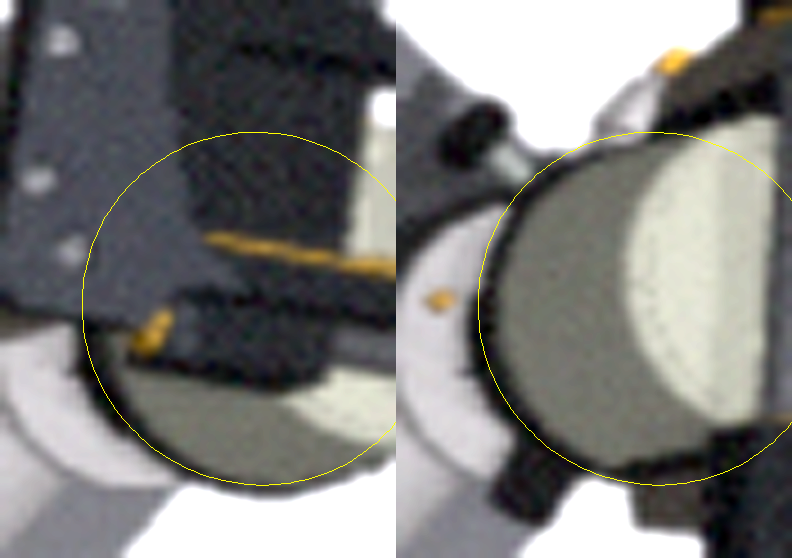

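View pics/ov8.png

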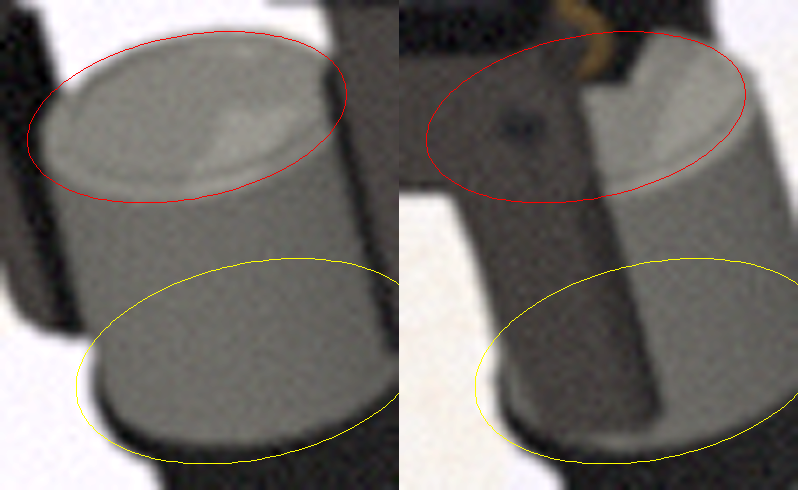

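```bash
python3 - <<'E'
from h import *
r=[]
# psi=-4 cup centre approx
e=np.array([-1.6,.6]);a=np.radians(-85);C=np.array([572.2,-207.1])+np.array([[np.cos(a),-np.sin(a)],[np.sin(a),np.cos(a)]])@e
print(C)
for c,f in(("top","pics/top6.png"),("scene","pics/scene6.png"),):
    im=cv2.imread(f);b=rect(c,im,*C,195.4+5,50,4);b=cv2.convertScaleAbs(b,alpha=2)
    for d in(-25,155):
        cv2.line(b,(200,200),(int(200+200*np.cos(np.radians(d))),int(200-200*np.sin(np.radians(d)))),(0,0,255),1)
    cv2.circle(b,(200,200),160,(0,255,255),1)
    r.append(b)
cv2.imwrite("pics/tab.png",np.hstack(r))
E
```

```text
[ 572.65826763 -205.45379504]
```

View pics/tab.png

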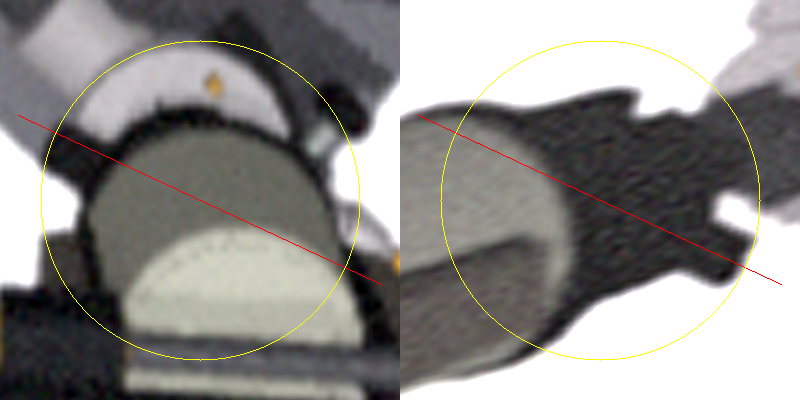

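```bash
cat >> h.py <<'E'
E0=np.array([-1.6,0.6]);
def rot2(a): return np.array([[np.cos(a),-np.sin(a)],[np.sin(a),np.cos(a)]])
def tcpxy(C,psi): # psi deg ; C cup axis
    return np.asarray(C)-rot2(np.radians(psi-81))@E0
def st():
    o=robot.observe();return o["t"],o["tcp_pos"],o["contact_force"],np.degrees(psi_of(o["tcp_rot"])),o["wrist_torque"]
def show(s=""):
    t,p,f,a,w=st();print(s,"t%.2f p %.1f %.1f %.2f psi %.1f F %.1f %.1f %.1f Mz %.2f"%(t,*p,a,*f,w[2]))
E
python3 - <<'E'
from h import *
C=(572.2,-206.4);psi=79
show()
robot.servo_line([*tcpxy(C,psi),226],feed=60,rotation=rv(np.radians(psi)));robot.hold(.1);show("pre")
f0=st()[2]
z=226
while z>203:
    z-=1.0
    robot.servo_line([*tcpxy(C,psi),z],feed=15)
    t,p,f,a,w=st();show("z%.1f"%z)
    if f[2]-f0[2]>5 or np.hypot(*(f-f0)[:2])>6: break
E
```

```text
t14.33 p 572.2 -207.1 237.46 psi -4.0 F 1.3 0.2 -1.4 Mz -0.07
pre t16.03 p 573.8 -207.0 226.11 psi 79.0 F 0.1 -0.4 -1.5 Mz -0.00
z225.0 t16.28 p 573.7 -207.1 224.94 psi 79.0 F 0.7 -1.2 -2.0 Mz -0.00
z224.0 t16.53 p 573.7 -207.1 223.90 psi 79.0 F -0.1 0.1 -0.3 Mz -0.00
z223.0 t16.78 p 573.7 -207.0 222.90 psi 79.0 F -0.6 -0.0 -0.9 Mz -0.00
z222.0 t17.03 p 573.7 -207.1 221.93 psi 79.0 F 0.7 0.9 -1.1 Mz 0.03
z221.0 t17.28 p 573.7 -207.1 220.92 psi 79.0 F 0.3 0.5 -1.7 Mz -0.02
z220.0 t17.53 p 573.7 -207.0 219.89 psi 79.0 F -0.5 0.1 -0.9 Mz -0.08
z219.0 t17.78 p 573.7 -207.0 218.92 psi 79.0 F 0.1 -0.4 -0.8 Mz -0.02
z218.0 t18.03 p 573.7 -207.1 217.92 psi 79.0 F 0.4 0.0 -1.1 Mz 0.02
z217.0 t18.28 p 573.7 -207.1 216.94 psi 79.0 F -0.4 1.2 -2.2 Mz -0.02
z216.0 t18.53 p 573.7 -207.1 215.93 psi 79.0 F 0.1 0.3 -0.8 Mz 0.01
z215.0 t18.78 p 573.7 -207.0 214.90 psi 79.0 F -0.0 -0.4 -1.3 Mz 0.05
z214.0 t19.03 p 573.7 -207.1 213.91 psi 79.0 F 0.3 0.9 -1.1 Mz -0.03
z213.0 t19.28 p 573.7 -207.1 212.91 psi 79.0 F -0.7 0.1 -1.2 Mz -0.02
z212.0 t19.53 p 573.7 -207.0 211.91 psi 79.0 F -1.0 -0.1 -0.9 Mz -0.03
z211.0 t19.78 p 573.8 -207.1 210.92 psi 79.0 F -0.7 -0.3 -1.5 Mz 0.02
z210.0 t20.03 p 573.8 -207.1 209.92 psi 79.0 F 0.6 0.4 -1.4 Mz -0.05
z209.0 t20.28 p 573.8 -207.1 208.92 psi 79.0 F 1.6 0.6 -1.2 Mz -0.01
z208.0 t20.53 p 573.7 -207.1 207.93 psi 79.0 F -0.6 -0.3 -1.1 Mz 0.02
z207.0 t20.78 p 573.7 -207.1 206.91 psi 79.0 F 0.2 -0.3 -0.6 Mz 0.03
z206.0 t21.03 p 573.9 -207.1 206.16 psi 79.0 F 0.7 -0.0 0.9 Mz 0.01
z205.0 t21.28 p 573.9 -207.0 205.22 psi 79.0 F -0.5 -0.7 2.2 Mz 0.04
z204.0 t21.53 p 574.1 -207.1 204.56 psi 79.0 F -0.7 -0.8 4.6 Mz -0.00
```

It slid straight past the lugs with no rest at 11 mm, and is now on the pin and seal. Pressing down in small steps.

```bash
python3 - <<'E'
from h import *
C=(572.2,-206.4);psi=79;z=204
while z>196:
    z-=0.5
    robot.servo_line([*tcpxy(C,psi),z],feed=15)
    t,p,f,a,w=st();show("z%.1f"%z)
    if f[2]>14.5 or np.hypot(*f[:2])>8: break
E
```

```text
z203.5 t21.78 p 574.1 -207.1 204.31 psi 79.0 F -1.4 -1.1 7.0 Mz 0.06
z203.0 t22.03 p 574.1 -207.1 203.91 psi 79.0 F -1.1 -1.1 7.9 Mz -0.01
z202.5 t22.28 p 574.2 -207.1 203.55 psi 79.0 F -2.5 -0.9 7.1 Mz -0.02
z202.0 t22.53 p 574.2 -207.1 203.18 psi 79.0 F -1.6 -0.4 8.6 Mz -0.01
z201.5 t22.78 p 574.2 -207.1 202.74 psi 79.0 F -2.1 -0.1 8.4 Mz -0.02
z201.0 t23.03 p 574.2 -207.1 202.38 psi 79.0 F -2.7 0.2 9.3 Mz 0.02
z200.5 t23.28 p 574.3 -207.1 202.00 psi 79.0 F -2.8 -0.7 10.5 Mz 0.01
z200.0 t23.53 p 574.3 -207.1 201.59 psi 79.0 F -4.0 -1.4 10.9 Mz 0.02
z199.5 t23.78 p 574.3 -207.1 201.22 psi 79.0 F -3.1 0.4 11.4 Mz -0.07
z199.0 t24.03 p 574.3 -207.1 200.81 psi 79.0 F -3.5 -0.1 12.5 Mz 0.04
z198.5 t24.28 p 574.4 -207.1 200.60 psi 79.0 F -2.9 0.1 12.4 Mz 0.01
z198.0 t24.53 p 574.5 -207.1 200.52 psi 79.0 F -4.1 -0.9 15.3 Mz 0.02
```

```bash
cat > turn.py <<'E'
from h import *
def turn(C,psi,z,psi_end,step,k=0.08,mzmax=0.5,fzdrop=None):
    C=np.array(C,float);fz=[]
    while psi>psi_end:
        psi-=step
        robot.servo_line([*tcpxy(C,psi),z],feed=15,rotation=rv(np.radians(psi)))
        t,p,f,a,w=st();show("z%.1f C %.1f %.1f"%(z,*C))
        lat=f[:2]-np.array([0,-.3])
        C+=np.clip(k*lat,-.3,.3)
        if f[2]>21: z+=.3
        if f[2]<13 and fzdrop is None: z-=.3
        if abs(w[2])>mzmax or np.hypot(*f[:2])>9 or f[2]>26: print("BREAK");break
    return C,psi,z
E
python3 - <<'E'
from turn import *
C,p,z=turn((571.7,-206.4),79,197.8,45,4)
print(repr((list(C),p,z)))
E
```

```text
z197.8 C 571.7 -206.4 t24.78 p 574.4 -207.0 200.50 psi 75.0 F -3.2 0.8 15.5 Mz -0.11
z197.8 C 571.4 -206.3 t25.03 p 574.5 -206.9 200.52 psi 71.0 F -0.9 0.2 14.0 Mz -0.10
z197.8 C 571.4 -206.3 t25.28 p 574.5 -206.9 200.53 psi 67.0 F -1.7 -0.4 15.2 Mz 0.06
z197.8 C 571.2 -206.3 t25.53 p 574.4 -206.9 200.53 psi 63.0 F -0.7 1.1 14.5 Mz -0.07
z197.8 C 571.2 -206.2 t25.78 p 574.4 -206.9 200.54 psi 59.0 F -0.5 0.4 13.0 Mz -0.03
z197.5 C 571.1 -206.1 t26.03 p 574.4 -206.9 200.54 psi 55.0 F -1.0 0.0 15.2 Mz -0.09
z197.5 C 571.1 -206.1 t26.28 p 574.4 -207.0 200.53 psi 51.0 F -1.3 -0.1 15.0 Mz -0.11
z197.5 C 571.0 -206.1 t26.53 p 574.2 -207.0 200.55 psi 47.0 F -1.0 -0.7 14.9 Mz 0.00
z197.5 C 570.9 -206.1 t26.78 p 574.1 -207.1 200.58 psi 43.0 F -1.0 -0.7 14.5 Mz -0.10
([np.float64(570.7978575486972), np.float64(-206.13021402204038)], 43, 197.5)
```

```bash
python3 - <<'E'
from turn import *
C,p,z=turn((570.8,-206.1),43,197.4,7,4)
print(repr((list(C),p,z)))
im=viewer.read_camera("top");cv2.imwrite("pics/top8.png",im[:,:,::-1])
im=viewer.read_camera("scene");cv2.imwrite("pics/scene8.png",im[:,:,::-1])
a=cv2.resize(cv2.imread("pics/scene8.png")[160:310,55:188],(400,450));b=cv2.resize(cv2.imread("pics/top8.png")[135:285,430:563],(400,450))
cv2.imwrite("pics/z8.png",np.hstack([a,b]))
E
```

```text
z197.4 C 570.8 -206.1 t27.03 p 574.1 -207.2 200.57 psi 39.0 F -0.5 0.5 14.5 Mz -0.00
z197.4 C 570.8 -206.0 t27.28 p 573.9 -207.2 200.53 psi 35.0 F -0.8 -0.2 15.8 Mz -0.07
z197.4 C 570.7 -206.0 t27.53 p 573.7 -207.3 200.57 psi 31.0 F -0.5 0.7 14.0 Mz 0.02
z197.4 C 570.7 -205.9 t27.78 p 573.6 -207.3 200.59 psi 27.0 F -0.4 0.2 14.5 Mz -0.07
z197.4 C 570.6 -205.9 t28.03 p 573.4 -207.4 200.58 psi 23.0 F -0.7 0.2 15.1 Mz 0.08
z197.4 C 570.6 -205.9 t28.28 p 573.2 -207.3 200.58 psi 19.0 F -0.3 0.1 15.2 Mz -0.05
z197.4 C 570.5 -205.8 t28.53 p 573.2 -207.3 200.61 psi 15.0 F -0.8 -0.1 15.2 Mz -0.11
z197.4 C 570.5 -205.8 t28.78 p 573.1 -207.3 200.55 psi 11.0 F -0.9 -0.2 13.8 Mz -0.08
z197.4 C 570.4 -205.8 t29.03 p 573.4 -207.5 200.68 psi 7.0 F 0.6 0.3 12.7 Mz -0.22
([np.float64(570.4508825842202), np.float64(-205.7627244141918)], 7, 197.1)
```

View pics/z8.png

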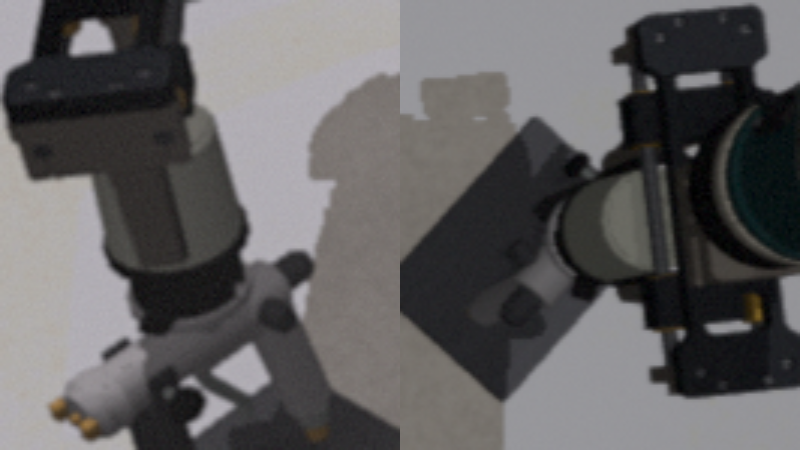

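```bash
python3 - <<'E'
from turn import *
robot.hold(0.1);show("now")
C,p,z=turn((570.4,-205.8),7,197.3,-1,2,fzdrop=1,mzmax=.4)
robot.hold(0.1);show("held")
print(repr((list(C),p,z)))
E
```

```text
now t29.23 p 573.6 -207.6 200.70 psi 7.0 F 0.8 0.2 12.8 Mz -0.26
z197.3 C 570.4 -205.8 t29.48 p 573.5 -207.7 200.54 psi 5.0 F 1.3 0.4 13.6 Mz -0.14
z197.3 C 570.5 -205.7 t29.73 p 573.3 -207.8 200.48 psi 3.0 F 2.1 -0.5 13.1 Mz -0.02
z197.3 C 570.7 -205.8 t29.98 p 573.3 -207.8 200.46 psi 1.0 F 1.1 -1.4 13.1 Mz -0.05
z197.3 C 570.8 -205.9 t30.23 p 573.1 -207.9 200.44 psi -1.0 F 1.1 -0.8 13.3 Mz -0.06
held t30.33 p 573.2 -207.8 200.44 psi -1.0 F 0.4 -1.7 15.0 Mz -0.05
([np.float64(570.8496942878553), np.float64(-205.88970341747282)], -1, 197.3)
```

```bash
python3 - <<'E'
from h import *
im=viewer.read_camera("top");cv2.imwrite("pics/top9.png",im[:,:,::-1])
im=viewer.read_camera("scene");cv2.imwrite("pics/scene9.png",im[:,:,::-1])
r=[]
C=(572.5,-206.5)
for n,d0 in((8,7-18.5),(9,-1-18.5)):
    for c in("top","scene"):
        b=rect(c,cv2.imread(f"pics/{c}{n}.png"),*C,158.4+5,50,4);b=cv2.convertScaleAbs(b,alpha=2.2)
        for d in(d0,d0+180):
            cv2.line(b,(200,200),(int(200+200*np.cos(np.radians(d))),int(200-200*np.sin(np.radians(d)))),(0,0,255),1)
        cv2.circle(b,(200,200),160,(0,255,255),1)
        r.append(b[50:350])
cv2.imwrite("pics/tab2.png",np.vstack([np.hstack(r[:2]),np.hstack(r[2:])]))
E
```

```text
(no output)
```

View pics/tab2.png

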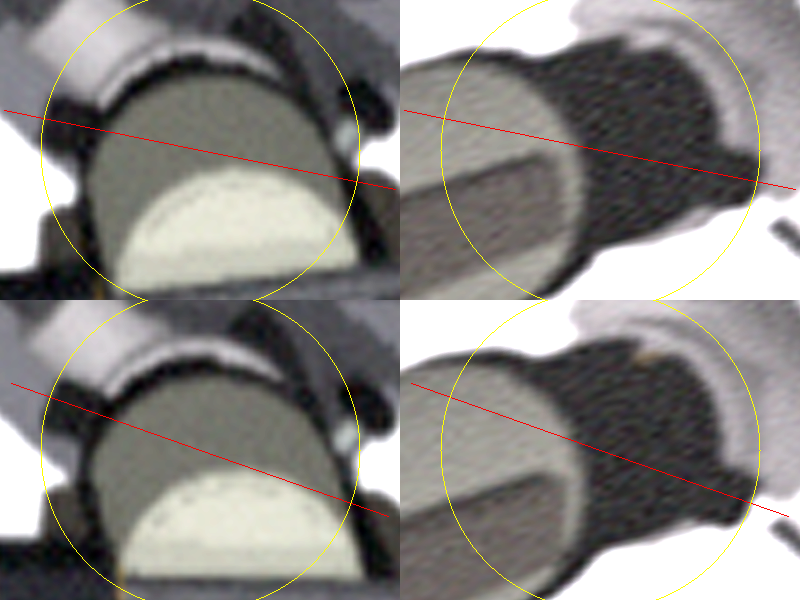

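The pin (gold) now shows in the ring's notch at about (647,355) in the rectified scene view. The tabs follow the wrist angle, so there is no slip. Continuing in small steps.

```bash
python3 - <<'E'
from turn import *
C,p,z=turn((570.85,-205.9),-1,197.3,-6.5,1.0,fzdrop=1,mzmax=.3)
robot.hold(0.1);show("held")
print(repr((list(C),p,z)))
im=viewer.read_camera("scene");cv2.imwrite("pics/scene10.png",im[:,:,::-1])
b=rect("scene",im[:,:,::-1].copy(),572.5,-206.5,164,50,6);b=cv2.convertScaleAbs(b,alpha=2.2)
cv2.imwrite("pics/z10.png",np.hstack([b[:450,200:],cv2.resize(cv2.imread("pics/scene10.png")[190:290,80:170],(400,450))]))
E
```

```text
z197.3 C 570.9 -205.9 t30.68 p 573.2 -207.8 200.44 psi -2.0 F 0.3 -0.4 13.5 Mz 0.11
z197.3 C 570.9 -205.9 t30.93 p 573.1 -207.9 200.44 psi -2.9 F 0.5 -1.2 14.2 Mz 0.29
z197.3 C 570.9 -206.0 t31.18 p 573.2 -207.8 200.45 psi -3.9 F 0.3 -1.1 13.8 Mz 0.40
BREAK
held t31.28 p 573.2 -207.8 200.42 psi -3.9 F 0.4 -1.7 13.6 Mz 0.37
([np.float64(570.9329167397572), np.float64(-206.04507851627773)], -4.0, 197.3)
```

View pics/z10.png

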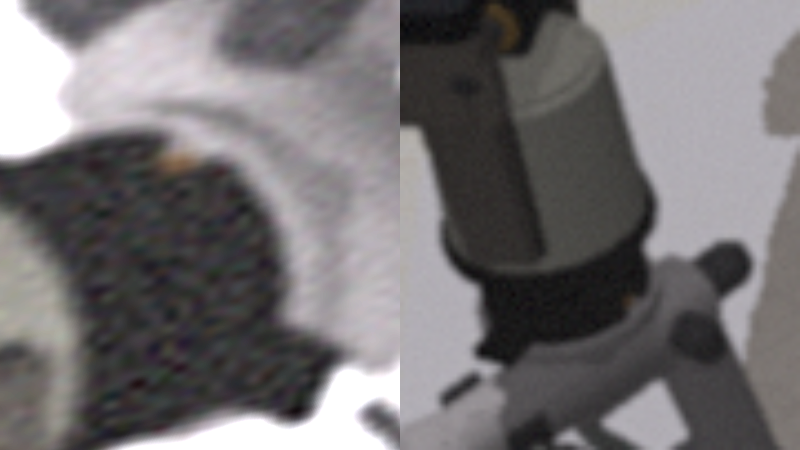

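```bash
python3 - <<'E'
from turn import *
C=(570.93,-206.0);z=197.3
for psi in(-1,1,3,5,7):
    robot.servo_line([*tcpxy(C,psi),z],feed=15,rotation=rv(np.radians(psi)));show(str(psi))
    if st()[4][2]<-.3: print("locked");break
E
```

```text
-1 t31.58 p 573.2 -207.8 200.42 psi -1.0 F -0.3 -0.4 14.2 Mz 0.05
1 t31.83 p 573.2 -207.7 200.41 psi 1.0 F 0.6 0.7 14.2 Mz -0.03
3 t32.08 p 573.3 -207.7 200.43 psi 3.0 F 1.0 0.1 13.5 Mz -0.02
5 t32.33 p 573.6 -207.7 200.46 psi 5.0 F 1.4 -0.0 14.3 Mz -0.16
7 t32.58 p 574.1 -207.9 200.54 psi 7.0 F 1.4 0.2 13.0 Mz -0.21
```

```bash
python3 - <<'E'
from h import *
im=viewer.read_camera("scene");cv2.imwrite("pics/scene11.png",im[:,:,::-1])
L=[]
for n in(8,9,10,11):
    b=rect("scene",cv2.imread(f"pics/scene{n}.png"),577,-206.5,164,38,5);L.append(cv2.convertScaleAbs(b,alpha=2.2)[60:360])
cv2.imwrite("pics/z11.png",np.vstack([np.hstack(L[:2]),np.hstack(L[2:])]))
show()
E
```

```text
t32.63 p 574.1 -207.9 200.51 psi 7.0 F 1.9 -0.8 12.9 Mz -0.25
```

View pics/z11.png

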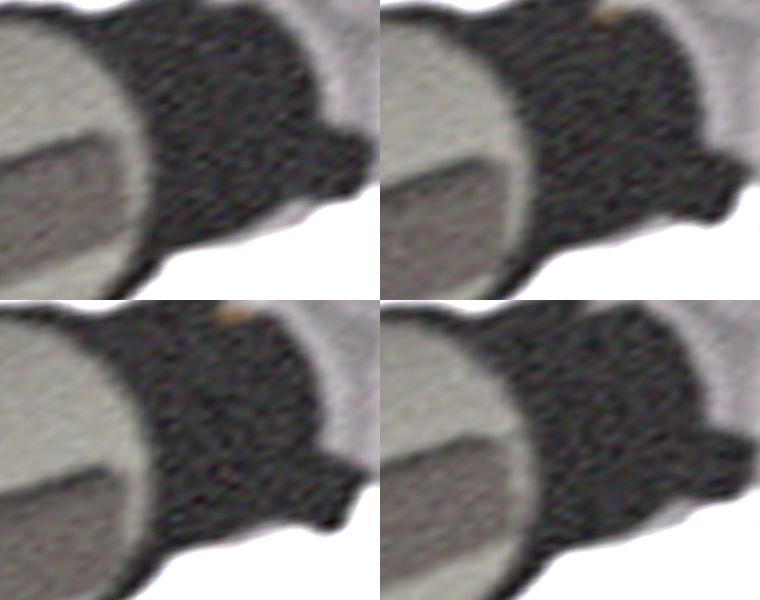

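The back-turn test pushed the pin out of the notch at only about 0.2 N m: pin gold is hidden again, as in frame 8. So I'll turn clockwise again to the click, ease off the press, check, and release.

```bash
python3 - <<'E'
from turn import *
C=(570.93,-206.0);z=197.3
for psi in(5,3,1,-1,-2,-2.7):
    robot.servo_line([*tcpxy(C,psi),z],feed=15,rotation=rv(np.radians(psi)));show(str(psi))
    if st()[4][2]>.3: break
robot.hold(.3);show("hold")
im=viewer.read_camera("scene");cv2.imwrite("pics/scene12.png",im[:,:,::-1])
# ease off stop, then off press
psi=-1.5
for z in(197.3,198.5,199.5,200.5,201.2,201.8,202.3):
    robot.servo_line([*tcpxy(C,psi),z],feed=15,rotation=rv(np.radians(psi)));show("ease %.1f"%z)
    if st()[2][2]<0: break
im=viewer.read_camera("scene");cv2.imwrite("pics/scene13.png",im[:,:,::-1])
L=[]
for n in(12,13):
    b=rect("scene",cv2.imread(f"pics/scene{n}.png"),577,-206.5,164,38,5);L.append(cv2.convertScaleAbs(b,alpha=2.2))
cv2.imwrite("pics/z12.png",np.hstack(L))
E
```

```text
5 t32.88 p 574.0 -208.0 200.46 psi 5.0 F 1.7 0.2 12.1 Mz -0.02
3 t33.13 p 573.8 -208.1 200.46 psi 3.0 F 0.5 -0.3 13.2 Mz 0.02
1 t33.38 p 573.6 -208.1 200.46 psi 1.0 F 1.5 -0.9 13.2 Mz -0.02
-1 t33.63 p 573.5 -208.2 200.47 psi -1.0 F 0.6 -1.5 13.2 Mz 0.00
-2 t33.88 p 573.4 -208.1 200.46 psi -2.0 F 0.4 -2.0 12.8 Mz 0.07
-2.7 t34.13 p 573.3 -208.2 200.43 psi -2.7 F 0.9 -1.3 13.6 Mz 0.19
hold t34.43 p 573.3 -208.2 200.44 psi -2.7 F 0.8 -2.2 13.6 Mz 0.23
ease 197.3 t34.73 p 573.4 -208.2 200.44 psi -1.5 F 0.9 0.5 13.2 Mz -0.00
ease 198.5 t34.98 p 573.4 -208.1 200.73 psi -1.5 F 2.3 -0.8 7.9 Mz -0.02
ease 199.5 t35.23 p 573.3 -208.1 201.47 psi -1.5 F 3.3 -0.6 7.0 Mz 0.01
ease 200.5 t35.48 p 573.3 -208.1 202.31 psi -1.5 F 3.6 -1.2 5.9 Mz -0.02
ease 201.2 t35.73 p 573.2 -208.0 202.49 psi -1.5 F 4.5 -0.9 2.7 Mz -0.05
ease 201.8 t35.98 p 573.2 -208.0 202.55 psi -1.5 F 6.4 -1.1 0.8 Mz 0.02
ease 202.3 t36.23 p 573.2 -208.1 202.65 psi -1.5 F 7.9 -2.4 -1.8 Mz -0.01
```

View pics/z12.png

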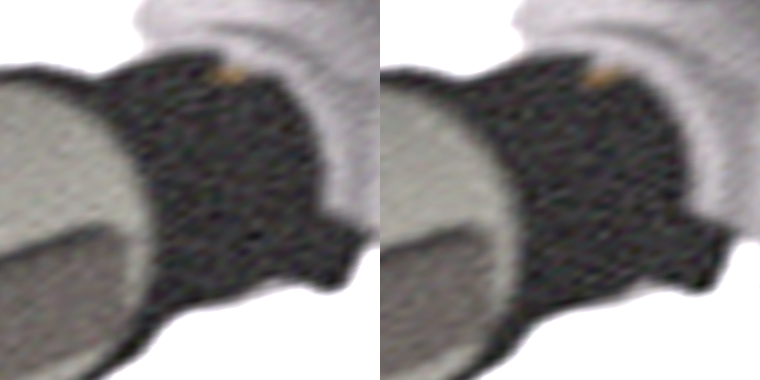

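Eased off, the springs carry about 5 N less than before, so the pin is up. The ring rose 2.1 mm and is held by the lugs. Relieving the 8 N side load, then releasing.

```bash
python3 - <<'E'
from turn import *
C=np.array((570.93,-206.0));psi=-1.5
for z,d in((202.0,.7),(201.8,1.4)):
    robot.servo_line([*tcpxy(C+[d,-.3],psi),z],feed=15);show("r")
xy=tcpxy(C+[1.4,-.3],psi)
grip(0.8,10);show("open")
grip(1.0);show("open")
im=viewer.read_camera("scene");cv2.imwrite("pics/scene14.png",im[:,:,::-1])
p=st()[1]
robot.servo_line([p[0],p[1],p[2]+75],feed=80);show("up")
robot.servo_line([p[0],p[1],p[2]+120],feed=150)
robot.servo_line([p[0]-150,p[1]-80,p[2]+120],feed=200);show("away")
robot.hold(.3)
for c in("scene","top"):
    im=viewer.read_camera(c);cv2.imwrite(f"pics/{c}15.png",im[:,:,::-1])
b=cv2.convertScaleAbs(rect("scene",cv2.imread("pics/scene15.png"),577,-206.5,164,40,5),alpha=2.2)
cv2.imwrite("pics/z15.png",np.hstack([b,cv2.resize(cv2.imread("pics/scene15.png")[175:295,70:190],(400,400))]))
E
```

```text
r t36.53 p 573.3 -208.1 202.58 psi -1.5 F 6.1 -0.9 -0.7 Mz -0.04
r t36.78 p 573.3 -208.1 202.53 psi -1.5 F 4.8 -1.5 3.6 Mz -0.01
open t37.19 p 571.0 -207.8 201.08 psi -1.5 F 0.4 -0.3 1.2 Mz 0.00
open t37.65 p 571.9 -207.9 201.81 psi -1.5 F 0.4 -0.4 0.4 Mz 0.01
up t38.79 p 571.5 -208.0 276.15 psi -1.5 F -0.8 0.1 -0.2 Mz -0.05
away t40.24 p 422.5 -287.3 321.67 psi -1.4 F 0.6 0.2 0.9 Mz 0.04
```

View pics/z15.png

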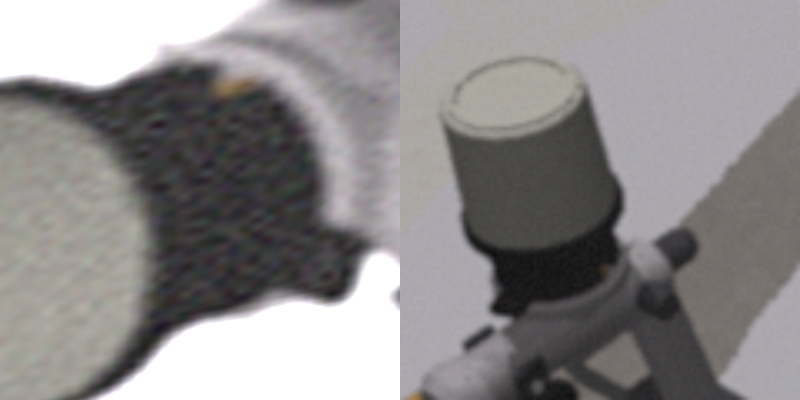

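View pics/top15.png

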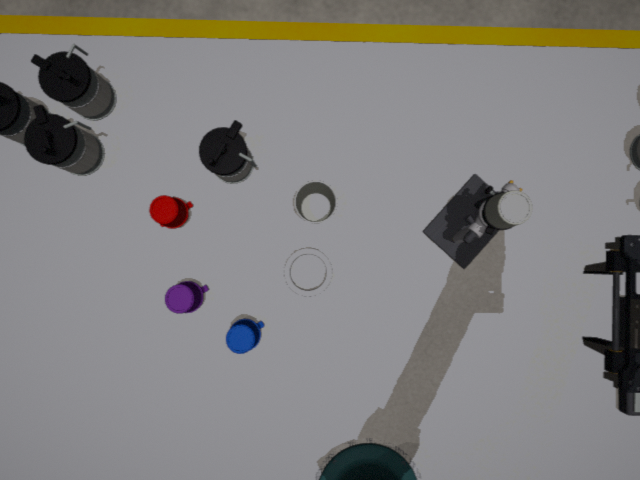

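The cup stands upright on the gun at (512,207) in the top view, with the pin visible in the notch at (233,85) in the rectified view. The bystanders are unmoved, so I'm handing in.

```bash
python3 -c "
from h import *
show();robot.job_done();print('done')"
```

```text
t40.64 p 422.2 -287.7 321.73 psi -1.5 F 0.6 0.5 -0.3 Mz 0.02
the job is handed in; nothing more can be done
done
```

The white paint cup is fitted and locked on the spray gun, and I handed the job in at about 41 s with the arm well clear. I lowered the ring over the inlet, and it dropped in on the first try. I pressed it to the seat with about 15 N and turned it about 80° clockwise until the pin sat in the notch and I felt the stop lightly. Then I eased off, released and backed away.

**Last checks that passed:**
- **Pin:** the camera shows it standing in the notch after release. The upward spring force was about 5 N lower than before the click, as expected with the pin up.
- **Ring:** it rose about 2 mm when I eased off and was then held by the lugs.
- **Scene:** the cup stands upright, and the other things on the bench look unmoved.

**What did not go cleanly:**
- **Back-turn test:** after the first click I turned the cup back 11° to test the lock. The pin gave way at only about 0.2 N·m and left the notch. I turned the cup clockwise again until it re-seated, and did not repeat the test.
- **Stop contact:** the torque against the stop reached 0.4 N·m at most.
- **Side load:** about 8 N built up while easing off. I reduced it to about 5 N before opening the gripper.

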